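# Tighten the test chamber's cover crosswise, then shut its vent

## Task

Get the gauge test chamber ready for pumping down: tighten the four wing screws of its gasketed cover evenly in two rounds, first each one about halfway, then each one fully home to its stop, both rounds in cross order (after the first screw its diagonal opposite, then the other two). Leave the vent valve open until all four are home so that no air is trapped, then swing its lever clockwise to the stop to shut it. Leave the things lying round the chamber where they are.

Things in the scene. Friction and masses are not known exactly. Their poses are not given: they have to be found in the camera images.
- chamber: Gauge test chamber, fixed on the worktop: grey box with 164 mm square flange, thin black gasket and aluminium cover. Origin: centre of the underside, on the worktop. z up, x to the cover's back edge (away from the robot at yaw 0), y to its left. Wing screws at x = +-62, y = +-62 mm; vent valve on the right (-y) side. Cover's upper face 81 mm up.
- cover_top (a point): Centre of the cover's upper face, 81 mm above the worktop, axes as the chamber's. Cover 164 x 164 x 12 mm, with a round sight glass here in a steel bezel 100 mm across and 3 mm high (cap screws to 6 mm).
- vent_lever (a joint): Vent valve lever's hinge, vertical axis at vent_axis. 0 = open: lever in line with its pipe, pointing straight away from the chamber (its -y). Grows clockwise seen from above to the stop at 1.571 = shut: lever square to the pipe, pointing to the chamber's front (its -x). Starts at 0 to 0.25; stays where left; takes about 2 N at the grip.
- vent_tip (a point): Point on the vent lever's grip, 60 mm from its axis, at mid-thickness, 72 mm above the worktop. The grip is a grey sleeve 15.5 mm wide, 10 mm thick, from 27 to 73 mm from the axis; below it only the brass valve body, up to 50 mm above the worktop (58 mm at the axis) and 33 mm from the axis. The point's -y points outwards along the lever.
- vent_axis (a point): Point on the vent lever's axis, 72 mm above the worktop, at x = -20, y = -124 mm of the chamber (42 mm outside the cover's edge); a screw cap there reaches 79 mm. Turns with the lever, -y outwards along it.
- screw_front_left (a joint): Front left wing screw's turn about its vertical axis, rad: 0 = backed off; grows as it is tightened (clockwise seen from above) to the stop at 1.75 = fully home (its shoulder meets the cover). Starts between 0 and 0.35; stays where left. Takes about 0.14 N m at first, 0.23 N m at the end as the gasket squeezes.
- wing_front_left (a point): Grip point of the front left wing screw (corner as seen from the robot), on its axis, 24 mm above the cover, 105 mm above the worktop; turns with it, does not sink. The wings form an upright grey blade 10 mm thick, 55 mm long along the point's x, faces square to its y, 8 to 37 mm above the cover; collar below 20 mm across, 5 mm high. Fully home, the blade lies along the chamber's x.
- screw_front_right (a joint): Front right wing screw's turn about its vertical axis, rad: 0 = backed off; grows as it is tightened (clockwise seen from above) to the stop at 1.75 = fully home (its shoulder meets the cover). Starts between 0 and 0.35; stays where left. Takes about 0.14 N m at first, 0.23 N m at the end as the gasket squeezes.
- wing_front_right (a point): Grip point of the front right wing screw (corner as seen from the robot), on its axis, 24 mm above the cover, 105 mm above the worktop; turns with it, does not sink. The wings form an upright grey blade 10 mm thick, 55 mm long along the point's x, faces square to its y, 8 to 37 mm above the cover; collar below 20 mm across, 5 mm high. Fully home, the blade lies along the chamber's x.
- screw_back_left (a joint): Back left wing screw's turn about its vertical axis, rad: 0 = backed off; grows as it is tightened (clockwise seen from above) to the stop at 1.75 = fully home (its shoulder meets the cover). Starts between 0 and 0.35; stays where left. Takes about 0.14 N m at first, 0.23 N m at the end as the gasket squeezes.
- wing_back_left (a point): Grip point of the back left wing screw (corner as seen from the robot), on its axis, 24 mm above the cover, 105 mm above the worktop; turns with it, does not sink. The wings form an upright grey blade 10 mm thick, 55 mm long along the point's x, faces square to its y, 8 to 37 mm above the cover; collar below 20 mm across, 5 mm high. Fully home, the blade lies along the chamber's x.
- screw_back_right (a joint): Back right wing screw's turn about its vertical axis, rad: 0 = backed off; grows as it is tightened (clockwise seen from above) to the stop at 1.75 = fully home (its shoulder meets the cover). Starts between 0 and 0.35; stays where left. Takes about 0.14 N m at first, 0.23 N m at the end as the gasket squeezes.
- wing_back_right (a point): Grip point of the back right wing screw (corner as seen from the robot), on its axis, 24 mm above the cover, 105 mm above the worktop; turns with it, does not sink. The wings form an upright grey blade 10 mm thick, 55 mm long along the point's x, faces square to its y, 8 to 37 mm above the cover; collar below 20 mm across, 5 mm high. Fully home, the blade lies along the chamber's x.
- spanner: Open-end spanner 35 x 181 x 8 mm lying left of the chamber, along its own y. Origin: centre of its underside. Bystander.
- label_roll: Roll of white labels lying flat, 68 mm across, 30 mm high, in front of the chamber. Origin: centre of its underside. Bystander.
- knurled_fitting: Short round metal fitting, 26 mm across, 30 mm high, in front of the chamber. Origin: centre of its underside. Bystander.
- memo_pad: Yellow memo pad 76 x 77 x 12 mm on the worktop to the right, near the front edge. Origin: centre of its underside. Bystander.

How it is judged:
By the outcome, as a careful person would: the job done as asked, in the order asked, and still so for the second after the job is handed in, with the robot touching nothing.
It also fails if it takes over 72 s, if anything falls off the work surface, if the arm or the gripper's body presses on something with over 40 N, if the wrist force passes 120 N, or if a joint passes its speed limit or range.

## Robot

A 6-joint arm with a two-finger parallel gripper is mounted at the origin on a cart in front of the work surface, level with it; the furniture and walls round the work are solid. World frame = base frame: x ahead of the robot, y to its left, z up, the work surface at z = 0. Lengths are in mm, angles in rad, forces in N, time in s.
With the tool pointing down it reaches from about 300 to 775 mm from the base axis. Payload 14.6 kg.
Tool frame: the origin (TCP) lies between the finger pads; the fingertips stand 8 mm ahead of it and the grasp point (between the pads) lies 11 mm behind it; y points along the fingers, x is the direction in which the jaws open and shut, and the axes are right-handed (so a half turn about y gives the same grasp; the last joint's range is limited). The gripper opens to 94 mm and grips with 3 to 60 N. Pads are 16 mm wide; open, the fingers measure 119 mm over their backs; the gripper's body (75 mm by 177 mm) begins 78 mm behind the grasp point.
Start: joints at [1.044, 0.3, 1.521, -0, 1.321, -0.067], TCP at [244.069, 492.869, 213.446] pointing down, gripper open.
Joint ranges: [-3.03, 3.03], [-0.79, 2.21], [0.23, 2.52], [-1.04, 4.18], [0, 3.07], [-2.55, 2.55]. Speed limits (rad/s): [2.22, 2.22, 2.57, 3.14, 3.14, 3.14].

## Interface

Orientations are given as [roll, pitch, yaw] about the fixed x, y, z axes, in that order (R = Rz(yaw) Ry(pitch) Rx(roll)).
In Python, from cell import read_state, imaging, order gives the robot as it stands. The module is installed in compiled form; this text tells all that it offers.
- The arm moves only by the shell command python3 -m handwheel 'ROWS' [FORCE]. ROWS is JSON, a list that holds one entry, the list of rows, each a list of 7 numbers: the shift along the tool's x, y, z in mm, then the turn, a rotation vector about the tool's x, y, z in degrees, then the opening, from -1 (shut) to 1 (fully open), so that 0 is half open. A call has 1 to 5 rows; each row is the pose to reach, as a shift and turn from the pose measured when the call began, along the tool's axes at that moment; what a row does not reach only later rows make up. A row lasts 1/12 s, in which the tool goes at most 41.7 mm and 7.16 degrees, less where a joint would pass 70% of its speed; a pose out of reach is approached as far as the arm can. A call with a gripper value outside its range is refused whole. The fingers move at their own pace and stop on an object; FORCE is the grip in N (left out, the last holds). Time passes only in rows, so rows that repeat a pose let the fingers close. It gives the time, the measured TCP pose, the force and the opening at its end, in the units of the state.
- read_state(): the state, without advancing time (a new reading comes with each control period).
- imaging.camera(name): name is "scene" or "top"; returns (picture, depth): 480x640x3 uint8, red, green, blue; 480x640 float32, mm along the optical axis (not along the pixel's ray), 0 where there is no reading.
- imaging.get_calibration(name): a dict with "mtx" (3x3 intrinsics, pixels), "world_from_camera" (4x4, takes a point from camera to world coordinates). Camera axes: x right, y down, z forward; pixel columns grow to the right and rows downward; lengths in mm; the calibration is good to about 2 mm. A picture is of the moment at which its call begins. get_calibration takes no time and is no camera call.
- order.sign_off(): hands the job in, once; it reports no verdict.
The state is a dict: "clock": time; "joints": joint angles; "qd": joint speeds; "effort": joint torques, N m; "eef_pos": TCP position; "eef_rot": TCP orientation; "wrist_force": force on the tool from outside, world axes, zero at the start; "moment": the same for the moment, N m; "finger_gap": finger opening in mm.
Only numpy, scipy, OpenCV 4.12 (cv2) and the standard library are available. Lean on these libraries where they do the work, as an engineer would, in place of code of your own. Each camera call takes 0.05 s, during which the arm holds its last target.

## Working session

There is one attempt and no reset: what is moved stays moved. The work goes in short steps, Python scripts to look and compute and a shell command to move; the robot and the scene stay as the last step left them, time stands still between calls to the robot, and variables do not carry over. Pictures are saved under pics/ and viewed, and the job is handed in when it is done.

```bash
mkdir -p pics; python3 - <<'E'
from cell import read_state, imaging
import cv2, numpy as np
s=read_state(); print({k:np.round(v,3).tolist() for k,v in s.items()})
for n in ["scene","top"]:
    p,d=imaging.camera(n); cv2.imwrite(f"pics/{n}0.png",p[:,:,::-1]); np.savez(f"{n}0.npz",p=p,d=d)
    c=imaging.get_calibration(n); print(n,np.round(c["mtx"],1).tolist(),np.round(c["world_from_camera"],3).tolist())
E
```

```text
{'clock': 0.0, 'joints': [1.044, 0.3, 1.522, 0.0, 1.321, -0.067], 'qd': [-0.0, -0.001, -0.001, 0.0, 0.0, -0.0], 'effort': [0.0, -53.179, -35.275, 0.071, 0.024, -0.0], 'eef_pos': [243.932, 492.663, 212.882], 'eef_rot': [-1.571, 0.001, 1.111], 'wrist_force': [-0.627, -0.244, -0.128], 'moment': [-0.037, 0.031, -0.055], 'finger_gap': 93.898}
scene [[500.5, 0.0, 318.1], [0.0, 500.5, 237.8], [0.0, 0.0, 1.0]] [[0.619, -0.513, 0.595, -40.304], [-0.785, -0.391, 0.48, -549.384], [-0.014, -0.764, -0.645, 680.644], [0.0, 0.0, 0.0, 1.0]]
top [[540.2, 0.0, 319.0], [0.0, 540.2, 233.3], [0.0, 0.0, 1.0]] [[0.003, -0.984, 0.18, 273.863], [-1.0, -0.002, 0.001, -106.903], [-0.0, -0.18, -0.984, 1205.897], [0.0, 0.0, 0.0, 1.0]]
```

View pics/scene0.png

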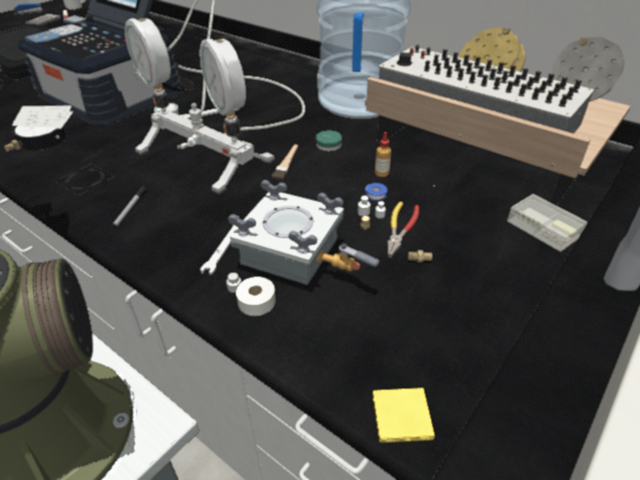

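View pics/top0.png

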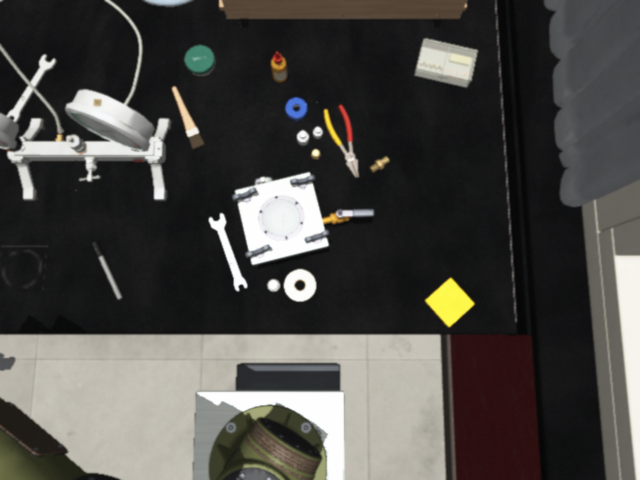

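The scene view shows the chamber at about (290,235), with dark wing screws on its corners and the vent lever at (358,255). The top view shows the cover from (235,175) to (328,262), with the lever pointing right at (355,213). Next I measure the cover outline, blades and lever in the top view.

```bash
cat > h.py <<'E'
import numpy as np, cv2
from cell import imaging, read_state
def ray(n,uv,z):
    c=imaging.get_calibration(n);T=np.array(c["world_from_camera"]);K=np.array(c["mtx"])
    uv=np.atleast_2d(uv).astype(float)
    d=np.c_[uv,np.ones(len(uv))]@np.linalg.inv(K).T@T[:3,:3].T
    o=T[:3,3]; return (o+d*((z-o[2])/d[:,2])[:,None])
def proj(n,P):
    c=imaging.get_calibration(n);T=np.linalg.inv(np.array(c["world_from_camera"]));K=np.array(c["mtx"])
    q=np.atleast_2d(P)@T[:3,:3].T+T[:3,3]; q=q@K.T; return q[:,:2]/q[:,2:]
def cloud(n,d):
    c=imaging.get_calibration(n);T=np.array(c["world_from_camera"]);K=np.array(c["mtx"])
    v,u=np.mgrid[:480,:640]; uv=np.stack([u,v,np.ones_like(u)],-1)@np.linalg.inv(K).T
    return (uv*d[...,None])@T[:3,:3].T+T[:3,3]
E
python3 - <<'E'
from h import *
for n,(x0,x1,y0,y1) in {"top":(215,395,160,300),"scene":(190,390,165,325)}.items():
    f=np.load(f"{n}0.npz");p=f["p"];d=f["d"]
    cv2.imwrite(f"pics/{n}_crop.png",cv2.resize(p[y0:y1,x0:x1,::-1],None,fx=4,fy=4,interpolation=cv2.INTER_CUBIC)[:600,:800])
    P=cloud(n,d); roi=np.zeros((480,640),bool); roi[y0:y1,x0:x1]=1
    m=roi&(abs(P[...,2]-81)<5)&(p.min(2)>150)
    print(n,m.sum(),"z med",np.median(P[m][:,2]))
    q=P[m][:,:2].astype(np.float32); 
    mm=cv2.morphologyEx(m.astype(np.uint8),cv2.MORPH_OPEN,np.ones((3,3)))
    c=max(cv2.findContours(mm,0,2)[0],key=cv2.contourArea).reshape(-1,2)
    w=ray(n,c,81)[:,:2].astype(np.float32); r=cv2.minAreaRect(w); print(r, cv2.boxPoints(r).round(1).tolist())
    # blades: height 105..120
    b=roi&(P[...,2]>97)&(P[...,2]<125)
    k,l,st,ce=cv2.connectedComponentsWithStats(b.astype(np.uint8))
    for i in range(1,k):
        if st[i,4]<8: continue
        q=P[l==i]; cc=q[:,:2].mean(0); e=np.linalg.eigh(np.cov((q[:,:2]-cc).T))
        a=np.degrees(np.arctan2(e[1][1,1],e[1][0,1])); print("blade",st[i],ce[i].round(1),cc.round(1),a.round(1),np.sqrt(e[0]).round(1),q[:,2].max().round(1))
E
```

```text
top 5019 z med 81.54011630315972
((513.4479370117188, -25.977035522460938), (164.83058166503906, 164.04217529296875), 14.336894989013672) [[413.29998779296875, 33.099998474121094], [453.8999938964844, -125.9000015258789], [613.5999755859375, -85.0], [573.0, 73.9000015258789]]
blade [290 175  26  10 152] [302.2 180.1] [587.4 -70.6] 100.7 [ 3.  15.5] 123.2
blade [233 187  25  14 154] [245.  194.1] [557.   48.5] 112.7 [ 3.  15.3] 121.1
blade [304 230  26  13 145] [316.8 236.2] [ 467.8 -101.6] 109.7 [ 3.  15.4] 122.5
blade [246 244  25  14 150] [258.1 250.8] [437.4  18.3] 112.7 [ 3.1 15.5] 121.0
scene 3641 z med 81.98729310134775
((515.4185791015625, -25.986671447753906), (167.6183624267578, 165.42132568359375), 14.332021713256836) [[413.70001220703125, 33.400001525878906], [454.70001220703125, -126.9000015258789], [617.0999755859375, -85.4000015258789], [576.0999755859375, 74.9000015258789]]
blade [261 180  26  13 213] [273.8 186.6] [558.2  46.8] 113.1 [ 2.7 15.3] 120.0
blade [318 193  26  15 227] [330.3 200.6] [588.5 -73.3] 101.6 [ 2.9 15.4] 120.8
blade [229 214  28  15 251] [242.3 221.4] [438.1  16.5] 113.4 [ 2.7 15.3] 120.9
blade [289 230  29  16 278] [302.8 238.4] [ 468.4 -103.4] 110.3 [ 2.8 15.3] 120.3
```

```bash
cat >> h.py <<'E'
from scipy.spatial.transform import Rotation as Ro
C=np.array([513.5,-26.3]);YAW=14.34
def ch(x,y):
    a=np.radians(YAW); return C+np.array([x*np.cos(a)-y*np.sin(a),x*np.sin(a)+y*np.cos(a)])
W={"FL":ch(-62,62),"FR":ch(-62,-62),"BL":ch(62,62),"BR":ch(62,-62)}
AX=ch(-20,-124)
def yaw_of(s): return Ro.from_euler('xyz',s["eef_rot"])
def go(x,y,z,yawdeg):
    s=read_state();R=yaw_of(s)
    T=Ro.from_euler('xyz',[-90,0,yawdeg],degrees=True)
    print("shift",R.inv().apply(np.array([x,y,z])-s["eef_pos"]).round(1).tolist(),"turn",np.degrees((R.inv()*T).as_rotvec()).round(1).tolist(),"from yaw",np.degrees(s["eef_rot"][2]).round(1),"clk",s["clock"])
def st():
    s=read_state();print({k:np.round(s[k],2).tolist() for k in("clock","eef_pos","wrist_force","moment","finger_gap")},np.degrees(s["eef_rot"]).round(1))
E
python3 -c "
from h import *
print({k:v.round(1).tolist() for k,v in W.items()},AX)
x,y=W['FL'];go(x,y,135,22.7)"
```

```text
{'FL': [438.1, 18.4], 'FR': [468.8, -101.7], 'BL': [558.2, 49.1], 'BR': [588.9, -71.0]} [ 524.83489503 -151.39004818]
shift [-338.8, 78.3, -384.4] turn [0.0, 41.0, -0.1] from yaw 63.7 clk 0.1
```

```bash
python3 -m handwheel '[[[-60,0,-70,0,7,0,-0.3],[-120,20,-140,0,14,0,-0.3],[-150,30,-170,0,21,0,-0.3],[-170,40,-200,0,28,0,-0.3],[-190,50,-220,0,35,0,-0.3]]]' 55; python3 -c "
from h import *
x,y=W['FL'];go(x,y,135,22.7)"
```

```text
clock: 0.52
eef_pos: [324.0, 301.8, 182.7]
eef_rot: [-1.571, 0.001, 0.495]
wrist_force: [0.5, 0.0, 0.5]
finger_gap: 64.1
shift [-34.1, 47.9, -303.5] turn [0.0, 5.6, -0.0] from yaw 28.3 clk 0.5167
```

```bash
python3 -m handwheel '[[[-34,48,-303,0,5.6,0,-0.3],[-34,48,-303,0,5.6,0,-0.3],[-34,48,-303,0,5.6,0,-0.3],[-34,48,-303,0,5.6,0,-0.3],[-34,48,-303,0,5.6,0,-0.3]]]' ; python3 -c "
from h import *
x,y=W['FL'];go(x,y,135,22.7)"
```

```text
clock: 0.93
eef_pos: [400.6, 110.5, 150.4]
eef_rot: [-1.571, 0.0, 0.397]
wrist_force: [0.4, 0.7, 0.7]
finger_gap: 33.9
shift [-1.0, 15.5, -99.4] turn [0.0, 0.0, -0.0] from yaw 22.7 clk 0.9333
```

```bash
python3 -m handwheel '[[[0,0,-110,0,0,0,-0.3],[0,0,-110,0,0,0,-0.3],[0,0,-110,0,0,0,-0.3],[0,0,-110,0,0,0,-0.3]]]' ; python3 -c "
from h import *
st()
x,y=W['FL'];go(x,y,97,22.7)"
```

```text
clock: 1.27
eef_pos: [444.2, 5.2, 150.3]
eef_rot: [-1.572, 0.001, 0.393]
wrist_force: [0.5, 0.4, 0.2]
finger_gap: 32.5
{'clock': 1.27, 'eef_pos': [444.24, 5.23, 150.28], 'wrist_force': [0.51, 0.42, 0.22], 'moment': [-0.05, 0.01, -0.0], 'finger_gap': 32.53} [-90.1   0.   22.5]
shift [-0.6, 53.3, 14.6] turn [0.1, -0.2, -0.0] from yaw 22.5 clk 1.2667
```

```bash
python3 -m handwheel '[[[-0.6,5,14.6,0,0,0,-0.3],[-0.6,20,14.6,0,0,0,-0.3],[-0.6,53,14.6,0,0,0,-0.3],[-0.6,53,14.6,0,0,0,-0.3],[-0.6,53,14.6,0,0,0,-0.3]]]' ; python3 -c "
from h import *
st()
x,y=W['FL'];go(x,y,97,22.7)
n='scene';p,d=imaging.camera(n);cv2.imwrite('pics/s1.png',cv2.resize(p[140:340,190:400,::-1],None,fx=3,fy=3,interpolation=2))"
```

```text
clock: 1.68
eef_pos: [437.2, 18.8, 96.8]
eef_rot: [-1.57, 0.003, 0.393]
wrist_force: [0.0, -0.2, 0.1]
finger_gap: 33.4
{'clock': 1.68, 'eef_pos': [437.21, 18.84, 96.81], 'wrist_force': [0.01, -0.19, 0.14], 'moment': [-0.03, 0.01, -0.06], 'finger_gap': 33.36} [-90.    0.2  22.5]
shift [0.6, -0.2, -0.7] turn [-0.0, -0.2, -0.2] from yaw 22.5 clk 1.6833
```

View pics/s1.png

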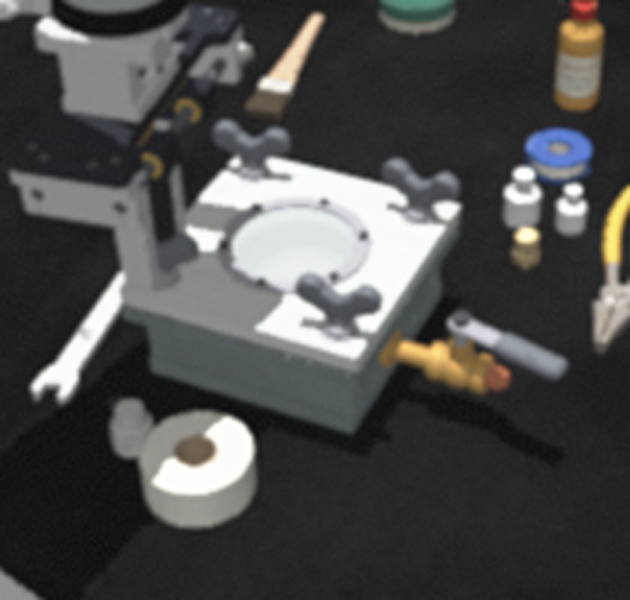

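The fingers straddle the front-left wing at crop pixel (165,240) and clear the bezel and the other wings. I'll close now.

```bash
python3 -m handwheel '[[[0.6,0,-0.7,0,0,0,-1],[0.6,0,-0.7,0,0,0,-1],[0.6,0,-0.7,0,0,0,-1],[0.6,0,-0.7,0,0,0,-1],[0.6,0,-0.7,0,0,0,-1]]]' ; python3 -c "
from h import *
st()
x,y=W['FL'];go(x,y,97,14.34-90+50.1)"
```

```text
clock: 2.15
eef_pos: [440.2, 18.6, 98.9]
eef_rot: [-1.572, -0.003, 0.393]
wrist_force: [7.0, 4.3, -2.4]
finger_gap: 9.8
{'clock': 2.15, 'eef_pos': [440.23, 18.64, 98.87], 'wrist_force': [7.05, 4.25, -2.44], 'moment': [0.73, -1.2, -0.04], 'finger_gap': 9.81} [-90.1  -0.2  22.5]
shift [-2.1, 1.9, 0.6] turn [0.0, 48.1, 0.2] from yaw 22.5 clk 2.15
```

```bash
python3 -m handwheel '[[[0,0,0,0,5,0,-1],[0,0,0,0,11,0,-1],[0,0,0,0,17,0,-1],[0,0,0,0,23,0,-1],[0,0,0,0,29,0,-1]]]' ; python3 -c "
from h import *
st()
x,y=W['FL'];go(x,y,97,14.34-90+50.1)"
```

```text
clock: 2.57
eef_pos: [439.9, 18.7, 98.9]
eef_rot: [-1.571, -0.002, -0.118]
wrist_force: [-1.0, 0.3, -2.2]
finger_gap: 9.4
{'clock': 2.57, 'eef_pos': [439.92, 18.67, 98.87], 'wrist_force': [-1.0, 0.32, -2.2], 'moment': [-0.03, 0.39, 0.19], 'finger_gap': 9.41} [-90.   -0.1  -6.8]
shift [-1.8, 1.9, -0.5] turn [-0.0, 18.8, 0.1] from yaw -6.8 clk 2.5667
```

```bash
python3 -m handwheel '[[[0,0,0,0,5,0,-1],[0,0,0,0,11,0,-1],[0,0,0,0,17,0,-1],[0,0,0,0,19,0,-1],[0,0,0,0,19,0,-1]]]' ; python3 -c "
from h import *
st()"
```

```text
clock: 2.98
eef_pos: [439.7, 18.7, 98.9]
eef_rot: [-1.57, -0.002, -0.451]
wrist_force: [-1.5, 1.1, -2.9]
finger_gap: 9.2
{'clock': 2.98, 'eef_pos': [439.65, 18.73, 98.86], 'wrist_force': [-1.48, 1.08, -2.94], 'moment': [0.15, 0.36, 0.0], 'finger_gap': 9.25} [-90.   -0.1 -25.9]
```

```bash
sed -i 's/C=np.array(\[513.5,-26.3\])/C=np.array([515.0,-26.0])/' h.py; python3 -m handwheel '[[[0,0,0,0,0,0,-0.3],[0,0,0,0,0,0,-0.3],[0,0,0,0,0,0,-0.3],[0,-25,0,0,0,0,-0.3],[0,-50,0,0,0,0,-0.3]]]' ; python3 -c "
from h import *
st()
x,y=W['BR'];go(x,y,148,101.2-90)"
```

```text
clock: 3.4
eef_pos: [438.9, 18.7, 148.9]
eef_rot: [-1.571, 0.001, -0.451]
wrist_force: [0.4, 0.3, -0.4]
finger_gap: 32.7
{'clock': 3.4, 'eef_pos': [438.93, 18.74, 148.88], 'wrist_force': [0.44, 0.27, -0.41], 'moment': [-0.04, 0.1, -0.04], 'finger_gap': 32.73} [-90.    0.  -25.8]
shift [175.3, 0.8, -14.6] turn [0.0, -37.0, -0.0] from yaw -25.8 clk 3.4
```

```bash
python3 -m handwheel '[[[35,0,-3,0,-7,0,-0.3],[70,0,-6,0,-14,0,-0.3],[105,0,-9,0,-21,0,-0.3],[140,0,-12,0,-28,0,-0.3],[175,0,-14.6,0,-35,0,-0.3]]]' ; python3 -c "
from h import *
st()
x,y=W['BR'];go(x,y,98,101.2-90)"
```

```text
clock: 3.82
eef_pos: [591.5, -71.7, 148.9]
eef_rot: [-1.571, 0.0, 0.167]
wrist_force: [0.0, -0.0, 0.5]
finger_gap: 32.7
{'clock': 3.82, 'eef_pos': [591.48, -71.7, 148.89], 'wrist_force': [0.0, -0.03, 0.52], 'moment': [-0.05, 0.06, -0.01], 'finger_gap': 32.73} [-90.    0.    9.6]
shift [-0.9, 50.9, 1.2] turn [0.0, -1.6, -0.0] from yaw 9.6 clk 3.8167
```

```bash
python3 -m handwheel '[[[-0.9,20,1.2,0,-1.6,0,-0.3],[-0.9,51,1.2,0,-1.6,0,-0.3],[-0.9,51,1.2,0,-1.6,0,-0.3],[-0.9,51,1.2,0,-1.6,0,-1],[-0.9,51,1.2,0,-1.6,0,-1]]]' ; python3 -m handwheel '[[[0,0,0,0,0,0,-1],[0,0,0,0,0,0,-1],[0,0,0,0,0,0,-1]]]'; python3 -c "
from h import *
st()
x,y=W['BR'];go(x,y,98,14.34-90+50.1)"
```

```text
clock: 4.23
eef_pos: [590.8, -70.7, 99.5]
eef_rot: [-1.572, -0.001, 0.195]
wrist_force: [-0.5, 0.3, 0.2]
finger_gap: 23.0
clock: 4.48
eef_pos: [591.0, -70.8, 101.7]
eef_rot: [-1.572, -0.002, 0.195]
wrist_force: [-6.4, -0.6, 10.1]
finger_gap: 9.6
{'clock': 4.48, 'eef_pos': [590.98, -70.78, 101.67], 'wrist_force': [-6.44, -0.6, 10.07], 'moment': [-0.19, 1.43, -0.08], 'finger_gap': 9.62} [-90.1  -0.1  11.2]
shift [-0.5, 3.7, 0.2] turn [0.1, 36.8, 0.1] from yaw 11.2 clk 4.4833
```

```bash
python3 -m handwheel '[[[0,0,0,0,5,0,-1],[0,0,0,0,11,0,-1],[0,0,0,0,17,0,-1],[0,0,0,0,23,0,-1],[0,0,0,0,29,0,-1]]]' ; python3 -m handwheel '[[[0,0,0,0,6,0,-1],[0,0,0,0,8,0,-1],[0,0,0,0,8,0,-1]]]'; python3 -c "
from h import *
st()
x,y=W['BR'];go(x,y,98,14.34-90+50.1)"
```

```text
clock: 4.9
eef_pos: [590.6, -70.8, 101.8]
eef_rot: [-1.572, -0.002, -0.316]
wrist_force: [-0.5, -0.5, -7.4]
finger_gap: 9.4
clock: 5.15
eef_pos: [590.4, -70.8, 101.8]
eef_rot: [-1.572, -0.002, -0.457]
wrist_force: [2.7, -1.8, -9.7]
finger_gap: 9.6
{'clock': 5.15, 'eef_pos': [590.43, -70.75, 101.83], 'wrist_force': [2.69, -1.83, -9.69], 'moment': [-0.28, -0.35, 0.0], 'finger_gap': 9.6} [-90.   -0.1 -26.2]
shift [-0.0, 3.8, 0.0] turn [0.0, -0.6, 0.1] from yaw -26.2 clk 5.15
```

Front left and back right are at about half. Next I release, lift and go to front right.

```bash
python3 -m handwheel '[[[0,0,0,0,0,0,-0.3],[0,0,0,0,0,0,-0.3],[0,0,0,0,0,0,-0.3],[0,-25,0,0,0,0,-0.3],[0,-48,0,0,0,0,-0.3]]]' ; python3 -c "
from h import *
st()
x,y=W['FR'];go(x,y,148,110-90)"
```

```text
clock: 5.57
eef_pos: [590.0, -70.5, 150.3]
eef_rot: [-1.572, -0.001, -0.456]
wrist_force: [0.3, 0.8, 0.6]
finger_gap: 32.2
{'clock': 5.57, 'eef_pos': [590.0, -70.55, 150.34], 'wrist_force': [0.31, 0.79, 0.64], 'moment': [-0.03, 0.01, 0.02], 'finger_gap': 32.22} [-90.1  -0.  -26.1]
shift [-93.9, 2.4, -80.4] turn [0.1, -46.1, 0.0] from yaw -26.1 clk 5.5667
```

```bash
python3 -m handwheel '[[[-19,0,-16,0,-7,0,-0.3],[-38,0,-32,0,-14,0,-0.3],[-56,0,-48,0,-21,0,-0.3],[-75,0,-64,0,-28,0,-0.3],[-94,0,-80,0,-35,0,-0.3]]]' ; python3 -m handwheel '[[[0,0,0,0,-6,0,-0.3],[0,0,0,0,-12,0,-0.3]]]'; python3 -c "
from h import *
st()
x,y=W['FR'];go(x,y,98,110-90)"
```

```text
clock: 5.98
eef_pos: [469.4, -101.2, 150.9]
eef_rot: [-1.573, -0.001, 0.162]
wrist_force: [0.4, -0.2, 0.4]
finger_gap: 33.0
clock: 6.15
eef_pos: [468.8, -101.5, 152.0]
eef_rot: [-1.574, -0.002, 0.377]
wrist_force: [-0.1, 0.6, -0.0]
finger_gap: 33.0
{'clock': 6.15, 'eef_pos': [468.81, -101.52, 152.0], 'wrist_force': [-0.06, 0.6, -0.02], 'moment': [-0.05, 0.06, 0.03], 'finger_gap': 33.05} [-90.2  -0.1  21.6]
shift [1.3, 54.0, -0.3] turn [0.2, 1.6, 0.1] from yaw 21.6 clk 6.15
```

```bash
python3 -m handwheel '[[[1.3,20,-0.3,0.2,1.6,0.1,-0.3],[1.3,54,-0.3,0.2,1.6,0.1,-0.3],[1.3,54,-0.3,0.2,1.6,0.1,-0.3],[1.3,55,-0.3,0.2,1.6,0.1,-1],[1.3,55,-0.3,0.2,1.6,0.1,-1]]]' ; python3 -m handwheel '[[[0,0,0,0,0,0,-1],[0,0,0,0,0,0,-1],[0,0,0,0,0,0,-1]]]'; python3 -c "
from h import *
st()
x,y=W['FR'];go(x,y,98,14.34-90+50.1)"
```

```text
clock: 6.57
eef_pos: [470.9, -101.6, 98.4]
eef_rot: [-1.571, -0.001, 0.35]
wrist_force: [-0.5, 0.5, 0.1]
finger_gap: 22.8
clock: 6.82
eef_pos: [471.1, -102.0, 100.1]
eef_rot: [-1.573, -0.002, 0.35]
wrist_force: [-6.5, -1.7, 11.2]
finger_gap: 9.7
{'clock': 6.82, 'eef_pos': [471.11, -102.03, 100.1], 'wrist_force': [-6.5, -1.68, 11.16], 'moment': [-0.46, 1.29, -0.07], 'finger_gap': 9.67} [-90.1  -0.1  20. ]
shift [-0.6, 2.1, 0.9] turn [0.0, 45.6, 0.1] from yaw 20.0 clk 6.8167
```

```bash
python3 -m handwheel '[[[0,0,0,0,5,0,-1],[0,0,0,0,11,0,-1],[0,0,0,0,17,0,-1],[0,0,0,0,23,0,-1],[0,0,0,0,29,0,-1]]]' ; python3 -m handwheel '[[[0,0,0,0,6,0,-1],[0,0,0,0,12,0,-1],[0,0,0,0,16,0,-1],[0,0,0,0,16,0,-1]]]'; python3 -c "
from h import *
st()
x,y=W['FR'];go(x,y,98,14.34-90+50.1)"
```

```text
clock: 7.23
eef_pos: [470.4, -102.1, 100.2]
eef_rot: [-1.572, -0.001, -0.161]
wrist_force: [-5.6, -2.1, -5.3]
finger_gap: 9.7
clock: 7.57
eef_pos: [470.0, -102.0, 100.3]
eef_rot: [-1.572, -0.0, -0.443]
wrist_force: [-1.9, -0.8, -8.5]
finger_gap: 9.6
{'clock': 7.57, 'eef_pos': [470.01, -102.0, 100.25], 'wrist_force': [-1.86, -0.77, -8.47], 'moment': [-0.21, 0.38, -0.05], 'finger_gap': 9.61} [-90.1  -0.  -25.4]
shift [0.0, 2.2, 0.6] turn [0.1, 0.2, 0.0] from yaw -25.4 clk 7.5667
```

```bash
python3 -m handwheel '[[[0,0,0,0,0,0,-0.3],[0,0,0,0,0,0,-0.3],[0,0,0,0,0,0,-0.3],[0,-25,0,0,0,0,-0.3],[0,-50,0,0,0,0,-0.3]]]' ; python3 -c "
from h import *
st()
x,y=W['BL'];go(x,y,148,112.9-90)"
```

```text
clock: 7.98
eef_pos: [469.6, -101.8, 150.6]
eef_rot: [-1.572, 0.002, -0.442]
wrist_force: [0.5, -0.3, -0.6]
finger_gap: 32.7
{'clock': 7.98, 'eef_pos': [469.62, -101.82, 150.55], 'wrist_force': [0.54, -0.33, -0.59], 'moment': [-0.01, 0.07, -0.04], 'finger_gap': 32.66} [-90.1   0.1 -25.3]
shift [16.8, 2.3, 175.2] turn [0.0, -48.2, -0.1] from yaw -25.3 clk 7.9833
```

```bash
python3 -m handwheel '[[[3,0,35,0,-7,0,-0.3],[6,0,70,0,-14,0,-0.3],[10,0,105,0,-21,0,-0.3],[14,0,140,0,-28,0,-0.3],[17,0,175,0,-35,0,-0.3]]]' ; python3 -m handwheel '[[[0,0,0,0,-6,0,-0.3],[0,0,0,0,-13,0,-0.3]]]'; python3 -c "
from h import *
st()
x,y=W['BL'];go(x,y,98,112.9-90)"
```

```text
clock: 8.4
eef_pos: [560.8, 50.7, 151.0]
eef_rot: [-1.571, 0.001, 0.176]
wrist_force: [0.5, 0.0, -0.2]
finger_gap: 33.0
clock: 8.57
eef_pos: [561.6, 52.6, 151.2]
eef_rot: [-1.571, -0.0, 0.413]
wrist_force: [-0.7, -0.8, -0.5]
finger_gap: 33.1
{'clock': 8.57, 'eef_pos': [561.62, 52.6, 151.2], 'wrist_force': [-0.71, -0.78, -0.45], 'moment': [-0.1, 0.07, 0.0], 'finger_gap': 33.06} [-90.   -0.   23.6]
shift [-3.0, 53.2, -2.1] turn [0.0, 0.7, 0.0] from yaw 23.6 clk 8.5667
```

```bash
python3 -m handwheel '[[[-3,15,-2,0,0.7,0,-0.3],[-3,50,-2,0,0.7,0,-0.3],[-3,53,-2,0,0.7,0,-0.3],[-3,53,-2,0,0.7,0,-1],[-3,53,-2,0,0.7,0,-1]]]' ; python3 -m handwheel '[[[0,0,0,0,0,0,-1],[0,0,0,0,0,0,-1],[0,0,0,0,0,0,-1]]]'; python3 -c "
from h import *
st()
x,y=W['BL'];go(x,y,98,14.34-90+50.1)"
```

```text
clock: 8.98
eef_pos: [560.2, 49.6, 99.5]
eef_rot: [-1.571, -0.001, 0.401]
wrist_force: [-0.3, 0.2, 0.4]
finger_gap: 23.4
clock: 9.23
eef_pos: [560.6, 49.3, 101.4]
eef_rot: [-1.572, -0.002, 0.401]
wrist_force: [-5.6, -1.5, 9.5]
finger_gap: 9.6
{'clock': 9.23, 'eef_pos': [560.55, 49.31, 101.43], 'wrist_force': [-5.64, -1.52, 9.45], 'moment': [-0.48, 1.19, -0.07], 'finger_gap': 9.56} [-90.1  -0.1  23. ]
shift [-0.7, 3.4, 0.4] turn [0.0, 48.5, 0.1] from yaw 23.0 clk 9.2333
```

```bash
python3 -m handwheel '[[[0,0,0,0,5,0,-1],[0,0,0,0,11,0,-1],[0,0,0,0,17,0,-1],[0,0,0,0,23,0,-1],[0,0,0,0,29,0,-1]]]' ; python3 -m handwheel '[[[0,0,0,0,6,0,-1],[0,0,0,0,12,0,-1],[0,0,0,0,18,0,-1],[0,0,0,0,19,0,-1],[0,0,0,0,19,0,-1]]]'; python3 -c "
from h import *
st()
x,y=W['BL'];go(x,y,98,14.34-90+50.1)"
```

```text
clock: 9.65
eef_pos: [560.1, 49.2, 101.6]
eef_rot: [-1.571, -0.001, -0.11]
wrist_force: [-2.1, -1.0, -5.8]
finger_gap: 9.4
clock: 10.07
eef_pos: [559.9, 49.3, 101.6]
eef_rot: [-1.571, -0.001, -0.44]
wrist_force: [-1.8, 1.1, -7.7]
finger_gap: 9.7
{'clock': 10.07, 'eef_pos': [559.85, 49.26, 101.56], 'wrist_force': [-1.8, 1.07, -7.74], 'moment': [0.05, 0.34, 0.04], 'finger_gap': 9.7} [-90.   -0.1 -25.2]
shift [-0.2, 3.6, 0.1] turn [0.0, 0.4, 0.1] from yaw -25.2 clk 10.0667
```

```bash
python3 -m handwheel '[[[0,0,0,0,0,0,-0.3],[0,0,0,0,0,0,-0.3],[0,0,0,0,0,0,-0.3],[0,-25,0,0,0,0,-0.3],[0,-60,0,0,0,0,-0.3]]]' ; python3 - <<'E'
from h import *
st()
x,y=W['FL'];go(x,y,148,-25.6)
for n,(x0,x1,y0,y1) in {"top":(215,395,160,300),"scene":(190,390,165,325)}.items():
    p,d=imaging.camera(n)
    cv2.imwrite(f"pics/{n}_half.png",cv2.resize(p[y0:y1,x0:x1,::-1],None,fx=4,fy=4,interpolation=2)[:600,:800])
    P=cloud(n,d)
    for k,w in W.items():
        b=(P[...,2]>97)&(P[...,2]<123)&(np.hypot(P[...,0]-w[0],P[...,1]-w[1])<32)
        q=P[b][:,:2]
        if len(q)<40: continue
        e=np.linalg.eigh(np.cov((q-q.mean(0)).T));a=np.degrees(np.arctan2(e[1][1,1],e[1][0,1]))%180
        print(n,k,len(q),q.mean(0).round(1),a.round(1),"screw",np.radians(YAW+100.27-a).round(3))
E
```

```text
clock: 10.48
eef_pos: [558.7, 49.2, 160.3]
eef_rot: [-1.573, 0.003, -0.439]
wrist_force: [0.3, 0.2, 0.1]
finger_gap: 32.6
{'clock': 10.48, 'eef_pos': [558.72, 49.2, 160.26], 'wrist_force': [0.31, 0.23, 0.14], 'moment': [-0.08, 0.07, 0.04], 'finger_gap': 32.63} [-90.1   0.2 -25.1]
shift [-94.9, 12.7, -78.2] turn [0.1, 0.5, -0.2] from yaw -25.1 clk 10.4833
top FL 102 [434.6  12. ] 63.8 screw 0.886
top FR 144 [ 467.8 -101.2] 64.4 screw 0.877
top BR 149 [587.5 -70.6] 64.8 screw 0.869
scene FL 154 [437.4  15.8] 64.5 screw 0.874
scene FR 190 [ 467.5 -103.9] 65.4 screw 0.859
scene BL 139 [557.5  47. ] 65.9 screw 0.85
scene BR 163 [587.3 -73.5] 64.7 screw 0.871
```

All four screws measure 0.85–0.89 rad, so round one is even. Now round two, in the same order.

```bash
python3 -m handwheel '[[[-35,0,-29,0,0.5,0,-0.3],[-70,0,-58,0,0.5,0,-0.3],[-95,0,-78,0,0.5,0,-0.3],[-95,10,-78,0,0.5,0,-0.3],[-95,10,-78,0,0.5,0,-0.3]]]' ; python3 -c "
from h import *
st()
x,y=W['FL'];go(x,y,98,-25.7)"
```

```text
clock: 11.0
eef_pos: [442.1, 18.8, 155.8]
eef_rot: [-1.567, -0.01, -0.448]
wrist_force: [-0.7, 0.4, -0.2]
finger_gap: 32.8
{'clock': 11.0, 'eef_pos': [442.14, 18.83, 155.84], 'wrist_force': [-0.73, 0.37, -0.2], 'moment': [-0.04, 0.12, -0.01], 'finger_gap': 32.82} [-89.8  -0.5 -25.6]
shift [-2.8, 57.8, -1.5] turn [-0.2, 0.1, 0.5] from yaw -25.6 clk 11.0
```

```bash
python3 -m handwheel '[[[-2.5,15,-1,-0.2,0,0.5,-0.3],[-2.5,50,-1,-0.2,0,0.5,-0.3],[-2.5,58,-1,-0.2,0,0.5,-0.3],[-2.5,58,-1,-0.2,0,0.5,-1],[-2.5,58,-1,-0.2,0,0.5,-1]]]' ; python3 -m handwheel '[[[0,0,0,0,0,0,-1],[0,0,0,0,0,0,-1],[0,0,0,0,0,0,-1]]]'; python3 -c "
from h import *
st()
x,y=W['FL'];go(x,y,98,14.34-90)"
```

```text
clock: 11.42
eef_pos: [440.8, 19.1, 98.4]
eef_rot: [-1.57, -0.0, -0.447]
wrist_force: [-0.2, -0.7, -0.0]
finger_gap: 23.2
clock: 11.67
eef_pos: [440.4, 19.8, 99.7]
eef_rot: [-1.57, 0.001, -0.447]
wrist_force: [-12.5, 6.4, 11.8]
finger_gap: 9.8
{'clock': 11.67, 'eef_pos': [440.36, 19.78, 99.67], 'wrist_force': [-12.5, 6.39, 11.84], 'moment': [1.25, 2.17, -0.02], 'finger_gap': 9.85} [-89.9   0.1 -25.6]
shift [-0.2, 1.7, -1.3] turn [-0.0, 50.0, -0.1] from yaw -25.6 clk 11.6667
```

```bash
python3 -m handwheel '[[[0,0,0,0,5,0,-1],[0,0,0,0,11,0,-1],[0,0,0,0,17,0,-1],[0,0,0,0,23,0,-1],[0,0,0,0,29,0,-1]]]' ; python3 -m handwheel '[[[0,0,0,0,6,0,-1],[0,0,0,0,12,0,-1],[0,0,0,0,17,0,-1],[0,0,0,0,19,0,-1]]]'; python3 -c "
from h import *
st()
x,y=W['FL'];go(x,y,98,14.34-90)"
```

```text
clock: 12.08
eef_pos: [440.4, 19.7, 99.8]
eef_rot: [-1.571, 0.001, -0.958]
wrist_force: [2.4, -0.5, -13.7]
finger_gap: 9.2
clock: 12.42
eef_pos: [440.4, 19.6, 99.9]
eef_rot: [-1.571, 0.001, -1.294]
wrist_force: [3.6, -1.3, -15.3]
finger_gap: 9.5
{'clock': 12.42, 'eef_pos': [440.42, 19.59, 99.86], 'wrist_force': [3.65, -1.27, -15.33], 'moment': [-0.36, -0.6, 0.26], 'finger_gap': 9.54} [-90.    0.1 -74.2]
shift [0.6, 1.9, -1.1] turn [0.0, 1.5, -0.1] from yaw -74.2 clk 12.4167
```

```bash
python3 -m handwheel '[[[0,0,0,0,2,0,-1],[0,0,0,0,3,0,-1],[0,0,0,0,3,0,-1]]]'; python3 -c "
from h import *
st()"
```

```text
clock: 12.67
eef_pos: [440.4, 19.6, 99.8]
eef_rot: [-1.572, 0.001, -1.346]
wrist_force: [3.1, -0.7, -15.7]
finger_gap: 9.5
{'clock': 12.67, 'eef_pos': [440.41, 19.56, 99.83], 'wrist_force': [3.15, -0.72, -15.72], 'moment': [-0.19, -0.58, 0.45], 'finger_gap': 9.46} [-90.1   0.  -77.1]
```

```bash
python3 -m handwheel '[[[0,0,0,0,2,0,-1],[0,0,0,0,3,0,-1],[0,0,0,0,3,0,-1]]]'; python3 -c "
from h import *
st()"
```

```text
clock: 12.92
eef_pos: [440.4, 19.5, 99.9]
eef_rot: [-1.572, 0.0, -1.398]
wrist_force: [2.9, -0.0, -15.7]
finger_gap: 10.1
{'clock': 12.92, 'eef_pos': [440.43, 19.53, 99.88], 'wrist_force': [2.88, -0.01, -15.73], 'moment': [-0.14, -0.51, 0.82], 'finger_gap': 10.08} [-90.1   0.  -80.1]
```

The moment has risen to 0.82 N·m and the jaws are starting to pry, so front left is at its stop.

```bash
python3 -m handwheel '[[[0,0,0,0,-3,0,-0.3],[0,0,0,0,-3,0,-0.3],[0,0,0,0,-3,0,-0.3],[0,-25,0,0,-3,0,-0.3],[0,-50,0,0,-3,0,-0.3]]]' ; python3 -c "
from h import *
st()
x,y=W['BR'];go(x,y,148,-25.8)"
```

```text
clock: 13.33
eef_pos: [440.0, 19.6, 150.4]
eef_rot: [-1.573, 0.001, -1.347]
wrist_force: [1.1, -0.6, 0.4]
finger_gap: 32.7
{'clock': 13.33, 'eef_pos': [440.03, 19.57, 150.42], 'wrist_force': [1.11, -0.57, 0.42], 'moment': [-0.02, 0.12, 0.0], 'finger_gap': 32.73} [-90.1   0.1 -77.2]
shift [121.4, 2.0, 126.6] turn [0.1, -51.4, -0.1] from yaw -77.2 clk 13.3333
```

```bash
python3 -m handwheel '[[[24,0,25,0,-7,0,-0.3],[48,0,50,0,-14,0,-0.3],[72,0,75,0,-21,0,-0.3],[97,0,101,0,-28,0,-0.3],[121,0,126,0,-35,0,-0.3]]]' ; python3 -m handwheel '[[[0,0,0,0,-7,0,-0.3],[0,0,0,0,-14,0,-0.3],[0,0,0,0,-16.5,0,-0.3]]]'; python3 -c "
from h import *
st()
x,y=W['BR'];go(x,y,98,-25.8)"
```

```text
clock: 13.75
eef_pos: [591.3, -71.6, 150.7]
eef_rot: [-1.571, 0.001, -0.732]
wrist_force: [0.2, -0.2, 0.6]
finger_gap: 33.1
clock: 14.0
eef_pos: [591.8, -72.0, 150.8]
eef_rot: [-1.571, 0.001, -0.438]
wrist_force: [-0.4, -0.3, -0.8]
finger_gap: 32.9
{'clock': 14.0, 'eef_pos': [591.77, -72.0, 150.81], 'wrist_force': [-0.4, -0.33, -0.8], 'moment': [-0.05, 0.1, 0.04], 'finger_gap': 32.87} [-90.    0.1 -25.1]
shift [-1.7, 52.8, 0.6] turn [-0.0, 0.7, -0.1] from yaw -25.1 clk 14.0
```

```bash
python3 -m handwheel '[[[-1.7,15,0.6,0,0.7,0,-0.3],[-1.7,50,0.6,0,0.7,0,-0.3],[-1.7,53,0.6,0,0.7,0,-0.3],[-1.7,53,0.6,0,0.7,0,-1],[-1.7,53,0.6,0,0.7,0,-1]]]' ; python3 -m handwheel '[[[0,0,0,0,0,0,-1],[0,0,0,0,0,0,-1],[0,0,0,0,0,0,-1]]]'; python3 -c "
from h import *
st()
x,y=W['BR'];go(x,y,98,14.34-90)"
```

```text
clock: 14.42
eef_pos: [591.0, -70.8, 99.3]
eef_rot: [-1.57, 0.0, -0.451]
wrist_force: [-0.9, -0.2, 1.4]
finger_gap: 23.1
clock: 14.67
eef_pos: [590.8, -70.4, 101.3]
eef_rot: [-1.57, 0.001, -0.451]
wrist_force: [-9.2, 4.1, 12.5]
finger_gap: 9.3
{'clock': 14.67, 'eef_pos': [590.8, -70.41, 101.33], 'wrist_force': [-9.22, 4.07, 12.49], 'moment': [0.75, 2.12, -0.11], 'finger_gap': 9.34} [-90.    0.  -25.8]
shift [-0.2, 3.3, -0.4] turn [-0.0, 49.8, -0.1] from yaw -25.8 clk 14.6667
```

```bash
python3 -m handwheel '[[[0,0,0,0,5,0,-1],[0,0,0,0,11,0,-1],[0,0,0,0,17,0,-1],[0,0,0,0,23,0,-1],[0,0,0,0,29,0,-1]]]' ; python3 -m handwheel '[[[0,0,0,0,6,0,-1],[0,0,0,0,12,0,-1],[0,0,0,0,17,0,-1],[0,0,0,0,21,0,-1]]]'; python3 -c "
from h import *
st()
x,y=W['BR'];go(x,y,98,14.34-90)"
```

```text
clock: 15.08
eef_pos: [590.6, -70.3, 101.5]
eef_rot: [-1.571, 0.001, -0.962]
wrist_force: [-0.8, 1.0, -8.6]
finger_gap: 9.7
clock: 15.42
eef_pos: [590.5, -70.3, 101.5]
eef_rot: [-1.572, 0.001, -1.333]
wrist_force: [2.0, 0.4, -11.5]
finger_gap: 9.2
{'clock': 15.42, 'eef_pos': [590.51, -70.26, 101.49], 'wrist_force': [2.01, 0.38, -11.53], 'moment': [-0.07, -0.35, 0.25], 'finger_gap': 9.22} [-90.    0.1 -76.4]
shift [0.4, 3.5, -0.2] turn [0.0, -0.7, -0.1] from yaw -76.4 clk 15.4167
```

```bash
python3 -m handwheel '[[[0,0,0,0,2,0,-1],[0,0,0,0,4,0,-1],[0,0,0,0,4,0,-1]]]'; python3 -c "
from h import *
st()"
```

```text
clock: 15.67
eef_pos: [590.5, -70.3, 101.5]
eef_rot: [-1.572, 0.001, -1.404]
wrist_force: [2.9, -0.0, -9.6]
finger_gap: 9.9
{'clock': 15.67, 'eef_pos': [590.5, -70.26, 101.54], 'wrist_force': [2.93, -0.03, -9.58], 'moment': [-0.11, -0.36, 0.79], 'finger_gap': 9.94} [-90.1   0.1 -80.4]
```

Back right is home (0.79 N·m). Next is front right.

```bash
python3 -m handwheel '[[[0,0,0,0,0,0,-0.3],[0,0,0,0,0,0,-0.3],[0,0,0,0,0,0,-0.3],[0,-25,0,0,0,0,-0.3],[0,-48,0,0,0,0,-0.3]]]' ; python3 -c "
from h import *
st()
x,y=W['FR'];go(x,y,148,-25.4)"
```

```text
clock: 16.08
eef_pos: [590.2, -70.2, 150.1]
eef_rot: [-1.573, 0.002, -1.403]
wrist_force: [1.2, -0.1, 0.4]
finger_gap: 32.8
{'clock': 16.08, 'eef_pos': [590.23, -70.23, 150.09], 'wrist_force': [1.17, -0.06, 0.35], 'moment': [-0.05, 0.14, -0.05], 'finger_gap': 32.78} [-90.1   0.1 -80.4]
shift [10.8, 2.3, -123.5] turn [0.1, -55.0, -0.1] from yaw -80.4 clk 16.0833
```

```bash
python3 -m handwheel '[[[2,0,-25,0,-7,0,-0.3],[4,0,-50,0,-14,0,-0.3],[6,0,-75,0,-21,0,-0.3],[8,0,-99,0,-28,0,-0.3],[11,0,-123,0,-35,0,-0.3]]]' ; python3 -m handwheel '[[[0,0,0,0,-7,0,-0.3],[0,0,0,0,-14,0,-0.3],[0,0,0,0,-20,0,-0.3]]]'; python3 -c "
from h import *
st()
x,y=W['FR'];go(x,y,98,-25.4)"
```

```text
clock: 16.5
eef_pos: [469.8, -101.7, 151.0]
eef_rot: [-1.571, 0.001, -0.786]
wrist_force: [0.8, -0.3, 0.4]
finger_gap: 33.2
clock: 16.75
eef_pos: [469.9, -102.0, 152.0]
eef_rot: [-1.57, -0.0, -0.431]
wrist_force: [-0.3, -0.2, -0.4]
finger_gap: 32.9
{'clock': 16.75, 'eef_pos': [469.91, -101.96, 151.99], 'wrist_force': [-0.29, -0.18, -0.43], 'moment': [-0.04, 0.09, -0.04], 'finger_gap': 32.95} [-90.   -0.  -24.7]
shift [0.1, 54.0, 0.6] turn [-0.0, 0.7, 0.0] from yaw -24.7 clk 16.75
```

```bash
python3 -m handwheel '[[[0,15,0.6,0,0.7,0,-0.3],[0,50,0.6,0,0.7,0,-0.3],[0,54,0.6,0,0.7,0,-0.3],[0,54,0.6,0,0.7,0,-1],[0,54,0.6,0,0.7,0,-1]]]' ; python3 -m handwheel '[[[0,0,0,0,0,0,-1],[0,0,0,0,0,0,-1],[0,0,0,0,0,0,-1]]]'; python3 -c "
from h import *
st()
x,y=W['FR'];go(x,y,98,14.34-90)"
```

```text
clock: 17.17
eef_pos: [470.7, -101.5, 99.3]
eef_rot: [-1.57, -0.001, -0.443]
wrist_force: [0.4, 0.1, 0.2]
finger_gap: 23.0
clock: 17.42
eef_pos: [470.5, -101.3, 100.9]
eef_rot: [-1.57, -0.001, -0.443]
wrist_force: [-9.3, 4.0, 13.0]
finger_gap: 9.3
{'clock': 17.42, 'eef_pos': [470.47, -101.28, 100.88], 'wrist_force': [-9.35, 3.96, 13.04], 'moment': [0.75, 1.97, -0.01], 'finger_gap': 9.31} [-89.9  -0.  -25.4]
shift [-0.1, 2.9, -0.2] turn [-0.1, 50.3, 0.0] from yaw -25.4 clk 17.4167
```

```bash
python3 -m handwheel '[[[0,0,0,0,5,0,-1],[0,0,0,0,11,0,-1],[0,0,0,0,17,0,-1],[0,0,0,0,23,0,-1],[0,0,0,0,29,0,-1]]]' ; python3 -m handwheel '[[[0,0,0,0,6,0,-1],[0,0,0,0,12,0,-1],[0,0,0,0,17,0,-1],[0,0,0,0,21,0,-1]]]'; python3 -c "
from h import *
st()
x,y=W['FR'];go(x,y,98,14.34-90)"
```

```text
clock: 17.83
eef_pos: [470.2, -101.1, 101.0]
eef_rot: [-1.57, 0.001, -0.954]
wrist_force: [-0.3, -0.0, -7.8]
finger_gap: 9.6
clock: 18.17
eef_pos: [470.0, -100.9, 101.1]
eef_rot: [-1.57, 0.001, -1.325]
wrist_force: [2.6, 0.9, -12.4]
finger_gap: 9.6
{'clock': 18.17, 'eef_pos': [470.04, -100.93, 101.06], 'wrist_force': [2.57, 0.9, -12.41], 'moment': [0.15, -0.27, 0.27], 'finger_gap': 9.55} [-90.    0.1 -75.9]
shift [0.5, 3.1, 0.1] turn [-0.0, -0.2, -0.1] from yaw -75.9 clk 18.1667
```

```bash
python3 -m handwheel '[[[0,0,0,0,2,0,-1],[0,0,0,0,4,0,-1],[0,0,0,0,4.5,0,-1]]]'; python3 -c "
from h import *
st()"
```

```text
clock: 18.42
eef_pos: [470.0, -100.9, 101.1]
eef_rot: [-1.571, 0.001, -1.404]
wrist_force: [3.7, 0.0, -12.1]
finger_gap: 9.9
{'clock': 18.42, 'eef_pos': [469.99, -100.88, 101.09], 'wrist_force': [3.67, 0.02, -12.06], 'moment': [-0.17, -0.41, 0.81], 'finger_gap': 9.85} [-90.    0.1 -80.4]
```

Front right is home (0.81 N·m). Next is back left.

```bash
python3 -m handwheel '[[[0,0,0,0,0,0,-0.3],[0,0,0,0,0,0,-0.3],[0,0,0,0,0,0,-0.3],[0,-25,0,0,0,0,-0.3],[0,-50,0,0,0,0,-0.3]]]' ; python3 -c "
from h import *
st()
x,y=W['BL'];go(x,y,148,-25.0)"
```

```text
clock: 18.83
eef_pos: [469.5, -100.8, 151.5]
eef_rot: [-1.572, 0.002, -1.403]
wrist_force: [-0.7, 0.6, 0.7]
finger_gap: 32.2
{'clock': 18.83, 'eef_pos': [469.5, -100.8, 151.46], 'wrist_force': [-0.66, 0.61, 0.68], 'moment': [-0.05, 0.12, 0.01], 'finger_gap': 32.25} [-90.1   0.1 -80.4]
shift [-133.1, 3.6, 114.0] turn [0.0, -55.4, -0.1] from yaw -80.4 clk 18.8333
```

```bash
python3 -m handwheel '[[[-27,0,23,0,-7,0,-0.3],[-54,0,46,0,-14,0,-0.3],[-80,0,69,0,-21,0,-0.3],[-107,0,92,0,-28,0,-0.3],[-133,0,114,0,-35,0,-0.3]]]' ; python3 -m handwheel '[[[0,0,0,0,-7,0,-0.3],[0,0,0,0,-14,0,-0.3],[0,0,0,0,-20,0,-0.3]]]'; python3 -c "
from h import *
st()
x,y=W['BL'];go(x,y,98,-25)"
```

```text
clock: 19.25
eef_pos: [560.6, 51.0, 152.3]
eef_rot: [-1.57, 0.002, -0.786]
wrist_force: [1.1, -0.5, 0.8]
finger_gap: 32.8
clock: 19.5
eef_pos: [560.9, 51.7, 152.6]
eef_rot: [-1.569, 0.001, -0.429]
wrist_force: [-0.5, 0.2, 0.1]
finger_gap: 32.9
{'clock': 19.5, 'eef_pos': [560.93, 51.75, 152.64], 'wrist_force': [-0.55, 0.19, 0.1], 'moment': [-0.05, 0.11, 0.02], 'finger_gap': 32.91} [-89.9   0.  -24.6]
shift [-0.1, 54.6, -2.7] turn [-0.1, 0.4, -0.0] from yaw -24.6 clk 19.5
```

```bash
python3 -m handwheel '[[[0,15,-2.5,0,0.6,0,-0.3],[0,50,-2.5,0,0.6,0,-0.3],[0,54,-2.5,0,0.6,0,-0.3],[0,54,-2.5,0,0.6,0,-1],[0,54,-2.5,0,0.6,0,-1]]]' ; python3 -m handwheel '[[[0,0,0,0,0,0,-1],[0,0,0,0,0,0,-1],[0,0,0,0,0,0,-1]]]'; python3 -c "
from h import *
st()
x,y=W['BL'];go(x,y,98,14.34-90)"
```

```text
clock: 19.92
eef_pos: [560.4, 49.6, 99.9]
eef_rot: [-1.569, 0.0, -0.439]
wrist_force: [0.3, 0.5, 1.1]
finger_gap: 22.5
clock: 20.17
eef_pos: [560.4, 50.1, 101.8]
eef_rot: [-1.568, 0.0, -0.439]
wrist_force: [-9.4, 2.6, 10.2]
finger_gap: 9.7
{'clock': 20.17, 'eef_pos': [560.36, 50.05, 101.83], 'wrist_force': [-9.43, 2.62, 10.15], 'moment': [0.59, 1.71, -0.05], 'finger_gap': 9.66} [-89.8   0.  -25.2]
shift [-0.3, 3.8, -0.9] turn [-0.2, 50.5, -0.1] from yaw -25.2 clk 20.1667
```

```bash
python3 -m handwheel '[[[0,0,0,0,5,0,-1],[0,0,0,0,11,0,-1],[0,0,0,0,17,0,-1],[0,0,0,0,23,0,-1],[0,0,0,0,29,0,-1]]]' ; python3 -m handwheel '[[[0,0,0,0,6,0,-1],[0,0,0,0,12,0,-1],[0,0,0,0,17,0,-1],[0,0,0,0,21,0,-1]]]'; python3 -c "
from h import *
st()
x,y=W['BL'];go(x,y,98,14.34-90)"
```

```text
clock: 20.58
eef_pos: [560.3, 50.0, 102.0]
eef_rot: [-1.568, 0.002, -0.95]
wrist_force: [0.9, 0.1, -9.3]
finger_gap: 9.4
clock: 20.92
eef_pos: [560.2, 50.0, 102.0]
eef_rot: [-1.569, 0.002, -1.321]
wrist_force: [2.1, 0.2, -11.8]
finger_gap: 9.4
{'clock': 20.92, 'eef_pos': [560.23, 50.01, 101.98], 'wrist_force': [2.09, 0.19, -11.78], 'moment': [-0.07, -0.42, 0.19], 'finger_gap': 9.39} [-89.9   0.1 -75.7]
shift [0.5, 4.0, -0.6] turn [-0.1, -0.0, -0.1] from yaw -75.7 clk 20.9167
```

```bash
python3 -m handwheel '[[[0,0,0,0,2,0,-1],[0,0,0,0,4,0,-1],[0,0,0,0,4.7,0,-1]]]'; python3 -c "
from h import *
st()"
```

```text
clock: 21.17
eef_pos: [560.2, 50.0, 102.0]
eef_rot: [-1.57, 0.002, -1.404]
wrist_force: [3.0, 0.0, -10.3]
finger_gap: 9.9
{'clock': 21.17, 'eef_pos': [560.21, 49.99, 102.0], 'wrist_force': [3.04, 0.04, -10.29], 'moment': [-0.04, -0.41, 0.83], 'finger_gap': 9.85} [-89.9   0.1 -80.4]
```

```bash
python3 -m handwheel '[[[0,0,0,0,0,0,-0.3],[0,0,0,0,0,0,-0.3],[0,0,0,0,0,0,-0.3],[0,-25,0,0,0,0,-0.3],[0,-60,0,0,0,0,-0.3]]]' ; cat > look.py <<'E'
from h import *
import sys
t=sys.argv[1]
st()
for n,(x0,x1,y0,y1) in {"top":(215,395,160,300),"scene":(190,390,165,315)}.items():
    p,d=imaging.camera(n)
    cv2.imwrite(f"pics/{n}_{t}.png",cv2.resize(p[y0:y1,x0:x1,::-1],None,fx=4,fy=4,interpolation=2)[:600,:800])
    P=cloud(n,d)
    for k,w in W.items():
        b=(P[...,2]>97)&(P[...,2]<123)&(np.hypot(P[...,0]-w[0],P[...,1]-w[1])<32)
        q=P[b][:,:2]
        if len(q)<40: continue
        e=np.linalg.eigh(np.cov((q-q.mean(0)).T));a=np.degrees(np.arctan2(e[1][1,1],e[1][0,1]))%180
        print(n,k,len(q),q.mean(0).round(1),a.round(1),"screw",np.radians(YAW+100.27-a).round(3))
    b=(P[...,2]>64)&(P[...,2]<80)&(np.hypot(P[...,0]-AX[0],P[...,1]-AX[1])<80)&(((P[...,:2]-C)@np.array([-np.sin(np.radians(YAW)),np.cos(np.radians(YAW))]))<-90)
    q=P[b][:,:2]; 
    if len(q)>20:
        r=np.hypot(*(q-AX).T); g=q[r>30]-AX
        a=np.degrees(np.arctan2(*g.mean(0)[::-1])); print(n,"lever",len(q),"mean",q.mean(0).round(1),"dir",a.round(1),"joint",np.radians((YAW-90-a)%360).round(3),"rmax",r.max().round(1))
E
python3 look.py home
```

```text
clock: 21.58
eef_pos: [558.9, 49.8, 160.8]
eef_rot: [-1.574, 0.003, -1.403]
wrist_force: [-0.6, -0.0, 0.3]
finger_gap: 32.6
{'clock': 21.58, 'eef_pos': [558.94, 49.82, 160.76], 'wrist_force': [-0.57, -0.01, 0.32], 'moment': [-0.05, 0.15, 0.01], 'finger_gap': 32.59} [-90.2   0.2 -80.4]
top FL 135 [437.2  17.9] 14.3 screw 1.75
top FR 125 [ 468.2 -101.3] 13.9 screw 1.758
top BR 121 [587.2 -70.8] 14.3 screw 1.75
top lever 226 mean [ 524.8 -185. ] dir -91.4 joint 0.275 rmax 73.0
scene FL 205 [438.3  15.6] 13.4 screw 1.766
scene FR 198 [ 468.3 -104.3] 13.3 screw 1.769
scene BL 159 [558.   46.1] 13.0 screw 1.774
scene BR 156 [587.7 -73.8] 13.1 screw 1.772
scene lever 301 mean [ 525.4 -188.3] dir -90.9 joint 0.266 rmax 72.9
```

View pics/scene_home.png

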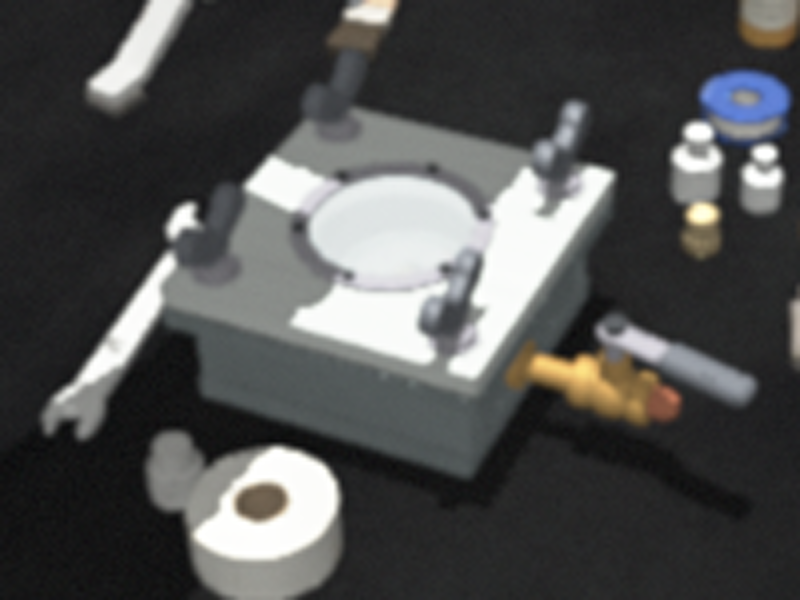

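All four blades read 1.75–1.77 and lie along the chamber's x, and the lever is still open at about 0.25 rad, grip centre near crop (700,370). Next the lever.

```bash
python3 -c "
from h import *
print(AX); go(AX[0],AX[1]-55,140,-0.7)"
```

```text
[ 526.33489503 -151.09004818]
shift [246.5, 26.8, -78.5] turn [-0.5, -79.7, 0.4] from yaw -80.4 clk 21.6833
```

```bash
python3 -m handwheel '[[[35,0,-12,0,-7,0,-0.2],[70,0,-24,0,-14,0,-0.2],[105,0,-36,0,-21,0,-0.2],[140,0,-48,0,-28,0,-0.2],[175,0,-60,0,-35,0,-0.2]]]' ; python3 -c "
from h import *
go(AX[0],AX[1]-55,140,-0.7)"
```

```text
clock: 22.1
eef_pos: [532.6, -131.2, 167.4]
eef_rot: [-1.561, -0.006, -0.813]
wrist_force: [0.1, -0.1, 0.6]
finger_gap: 37.9
shift [49.9, 27.2, -56.3] turn [-0.4, -45.9, 0.5] from yaw -46.6 clk 22.1
```

```bash
python3 -m handwheel '[[[15,5,-17,0,-7,0,-0.2],[30,10,-34,0,-14,0,-0.2],[50,15,-56,0,-21,0,-0.2],[50,20,-56,0,-28,0,-0.2],[50,25,-56,0,-35,0,-0.2]]]' ; python3 -m handwheel '[[[0,0,0,0,-7,0,-0.2],[0,0,0,0,-11,0,-0.2],[0,0,0,0,-11,0,-0.2]]]'; python3 -c "
from h import *
go(AX[0]-0.3,AX[1]-55,63,-0.7)"
```

```text
clock: 22.52
eef_pos: [526.3, -207.5, 142.0]
eef_rot: [-1.567, -0.011, -0.198]
wrist_force: [-0.9, 1.3, -0.0]
finger_gap: 37.7
clock: 22.77
eef_pos: [526.4, -207.7, 142.1]
eef_rot: [-1.569, -0.012, -0.002]
wrist_force: [0.5, 0.3, 1.0]
finger_gap: 37.6
shift [-1.3, 79.1, 1.5] turn [-0.1, 0.6, 0.7] from yaw -0.1 clk 22.7667
```

```bash
python3 -m handwheel '[[[-1,30,1.5,0,0.6,0.7,-0.2],[-1,60,1.5,0,0.6,0.7,-0.2],[-1,79,1.5,0,0.6,0.7,-0.2],[-1,79,1.5,0,0.6,0.7,-0.2],[-1,79,1.5,0,0.6,0.7,-0.2]]]' 15; python3 look.py lev1
```

```text
clock: 23.18
eef_pos: [526.3, -205.9, 63.2]
eef_rot: [-1.568, 0.001, -0.014]
wrist_force: [0.8, 0.4, 0.4]
finger_gap: 37.7
{'clock': 23.18, 'eef_pos': [526.27, -205.95, 63.2], 'wrist_force': [0.79, 0.43, 0.39], 'moment': [-0.08, 0.01, 0.04], 'finger_gap': 37.67} [-89.9   0.1  -0.8]
top FL 133 [437.   17.9] 14.2 screw 1.752
top BL 130 [557.   48.7] 14.5 screw 1.748
top BR 123 [587.4 -70.7] 14.4 screw 1.749
scene FL 205 [438.2  15.6] 13.3 screw 1.768
scene FR 195 [ 468.3 -104.3] 13.6 screw 1.764
scene BL 162 [558.2  46.1] 13.1 screw 1.772
scene BR 159 [588.  -73.7] 12.9 screw 1.774
scene lever 269 mean [ 524.4 -205.1] dir -91.4 joint 0.275 rmax 72.9
```

View pics/scene_lev1.png

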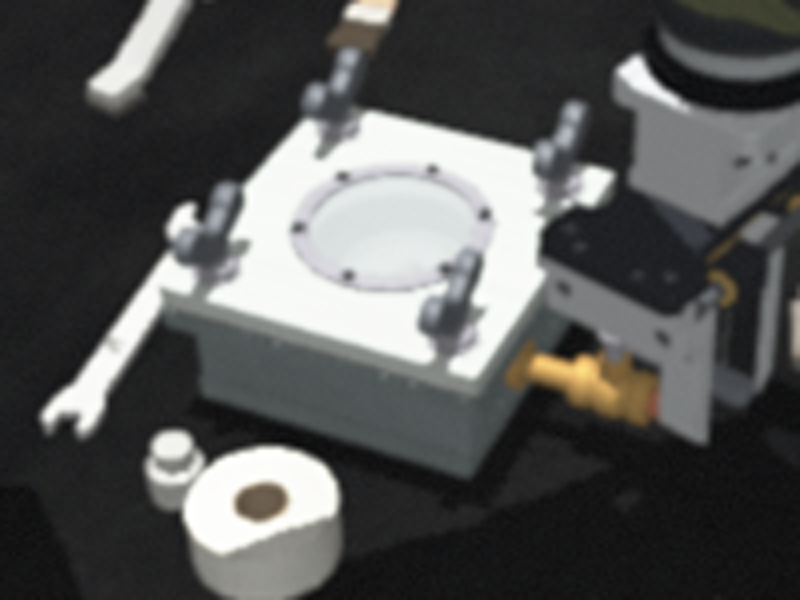

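All four blades are in line with the cover's side edges, and the fingers straddle the lever grip near crop (700,370). I'll close on it and swing it along the arc.

```bash
python3 -m handwheel '[[[0,0,0,0,0,0,-1],[0,0,0,0,0,0,-1],[0,0,0,0,0,0,-1],[0,0,0,0,0,0,-1],[0,0,0,0,0,0,-1]]]' 25; python3 - <<'E'
from h import *
st()
s=read_state();R=yaw_of(s);p=np.array(s["eef_pos"])
yaw=np.degrees(s["eef_rot"][2]);r=np.hypot(*(p[:2]-AX));a0=np.degrees(np.arctan2(*(p[:2]-AX)[::-1]));print("r",r,"a0",a0,"yaw-90",yaw-90)
for t in range(0,91,6):
    a=np.radians(a0-t);q=np.r_[AX+r*np.array([np.cos(a),np.sin(a)]),p[2]]
    print(t,R.inv().apply(q-p).round(1))
E
```

```text
clock: 23.7
eef_pos: [527.3, -206.5, 65.4]
eef_rot: [-1.57, -0.002, -0.014]
wrist_force: [-1.1, -0.0, 4.9]
finger_gap: 15.0
{'clock': 23.7, 'eef_pos': [527.33, -206.54, 65.41], 'wrist_force': [-1.08, -0.04, 4.88], 'moment': [-0.12, 0.28, 0.13], 'finger_gap': 15.01} [-90.   -0.1  -0.8]
r 55.46079851971509 a0 -88.9732965989979 yaw-90 -90.77740420750617
0 [0. 0. 0.]
6 [-5.8 -0.   0.1]
12 [-11.6  -0.    0.8]
18 [-17.2  -0.    2.2]
24 [-22.7  -0.1   4.1]
30 [-28.   -0.1   6.6]
36 [-32.9  -0.1   9.6]
42 [-37.5  -0.1  13.1]
48 [-41.8  -0.1  17. ]
54 [-45.6  -0.1  21.4]
60 [-48.9  -0.1  26.2]
66 [-51.7  -0.1  31.3]
72 [-53.9  -0.1  36.6]
78 [-55.6  -0.1  42.2]
84 [-56.7  -0.1  47.9]
90 [-57.2  -0.1  53.7]
```

```bash
python3 -m handwheel '[[[-5.8,0,0.3,0,6,0,-1],[-11.5,0,1,0,12,0,-1],[-17.1,0,2.5,0,18,0,-1],[-22.6,0,4.6,0,24,0,-1],[-27.7,0,7.2,0,30,0,-1]]]'; python3 -c "
from h import *
st();p=read_state()['eef_pos'][:2]-AX;print(np.hypot(*p),np.degrees(np.arctan2(p[1],p[0])))"
```

```text
clock: 24.12
eef_pos: [499.2, -199.4, 65.5]
eef_rot: [-1.57, -0.002, -0.542]
wrist_force: [-2.7, -3.2, 1.8]
finger_gap: 15.2
{'clock': 24.12, 'eef_pos': [499.2, -199.39, 65.49], 'wrist_force': [-2.65, -3.23, 1.8], 'moment': [-0.58, 0.64, 0.21], 'finger_gap': 15.19} [-90.   -0.1 -31.1]
55.394540382327975 -119.32623115734653
```

```bash
python3 -m handwheel '[[[-5.8,0,0.3,0,6,0,-1],[-11.5,0,1.2,0,12,0,-1],[-17.1,0,2.7,0,18,0,-1],[-22.6,0,4.8,0,24,0,-1],[-27.7,0,7.4,0,30,0,-1]]]'; python3 -c "
from h import *
st();p=read_state()['eef_pos'][:2]-AX;print(np.hypot(*p),np.degrees(np.arctan2(p[1],p[0])))"
```

```text
clock: 24.53
eef_pos: [478.3, -178.9, 65.4]
eef_rot: [-1.571, -0.001, -1.071]
wrist_force: [-6.5, -1.7, 4.0]
finger_gap: 15.6
{'clock': 24.53, 'eef_pos': [478.28, -178.88, 65.41], 'wrist_force': [-6.48, -1.67, 3.99], 'moment': [-0.49, 1.32, 0.2], 'finger_gap': 15.61} [-90.   -0.  -61.4]
55.51332902888231 -149.96601741393005
```

```bash
python3 -m handwheel '[[[-4.8,0,0.2,0,5,0,-1],[-9.6,0,0.9,0,10,0,-1],[-14,0,1.8,0,14.5,0,-1],[-15.5,0,2.1,0,15.5,0,-1]]]'; python3 -c "
from h import *
st();p=read_state()['eef_pos'][:2]-AX;print(np.hypot(*p),np.degrees(np.arctan2(p[1],p[0])))"
```

```text
clock: 24.87
eef_pos: [472.2, -164.1, 65.5]
eef_rot: [-1.572, -0.001, -1.345]
wrist_force: [-4.6, -8.6, 1.3]
finger_gap: 15.2
{'clock': 24.87, 'eef_pos': [472.19, -164.09, 65.49], 'wrist_force': [-4.56, -8.64, 1.26], 'moment': [-1.7, 0.98, 0.09], 'finger_gap': 15.23} [-90.1  -0.1 -77.1]
55.67824696906642 -166.5023935819104
```

```bash
python3 -m handwheel '[[[-1.5,0,0,0,0,0,-1],[-2.5,0,0,0,0,0,-1],[-2.5,0,0,0,0,0,-1]]]'; python3 look.py shut0
```

```text
clock: 25.12
eef_pos: [472.1, -163.8, 65.7]
eef_rot: [-1.571, -0.005, -1.343]
wrist_force: [0.8, -18.0, -5.3]
finger_gap: 15.2
{'clock': 25.12, 'eef_pos': [472.11, -163.79, 65.68], 'wrist_force': [0.76, -18.05, -5.28], 'moment': [-3.39, -0.0, 0.0], 'finger_gap': 15.24} [-90.   -0.3 -76.9]
top FL 135 [437.2  17.9] 14.4 screw 1.749
top BL 129 [556.9  48.6] 14.1 screw 1.754
top BR 121 [587.5 -70.7] 14.5 screw 1.747
scene FL 204 [438.1  15.7] 13.3 screw 1.768
scene FR 148 [ 462.3 -105.5] 14.6 screw 1.746
scene BL 159 [557.8  46. ] 13.5 screw 1.764
scene lever 219 mean [ 471.4 -166.4] dir -164.9 joint 1.557 rmax 73.5
```

Commanding 2.5 mm further moved it only 0.3 mm and raised the force to 18 N, so the lever is at its stop. I'll release and retreat upwards.

```bash
python3 -m handwheel '[[[0,0,0,0,0,0,-0.2],[0,0,0,0,0,0,-0.2],[0,0,0,0,0,0,-0.2],[0,0,0,0,0,0,-0.2],[0,-30,0,0,0,0,-0.2]]]'; python3 -m handwheel '[[[0,-35,0,0,0,0,-0.2],[0,-70,0,0,0,0,-0.2],[20,-100,-20,0,0,0,-0.2],[60,-120,-30,0,0,0,-0.2],[100,-120,-40,0,0,0,-0.2]]]'; python3 look.py end
```

```text
clock: 25.63
eef_pos: [469.9, -162.5, 91.8]
eef_rot: [-1.577, 0.0, -1.342]
wrist_force: [0.1, 0.7, -0.7]
finger_gap: 37.4
clock: 26.05
eef_pos: [455.3, -266.3, 216.6]
eef_rot: [-1.572, -0.005, -1.34]
wrist_force: [0.1, 0.4, -0.1]
finger_gap: 37.4
{'clock': 26.05, 'eef_pos': [455.28, -266.34, 216.62], 'wrist_force': [0.06, 0.39, -0.15], 'moment': [-0.03, 0.13, 0.01], 'finger_gap': 37.44} [-90.1  -0.3 -76.8]
top FL 135 [437.3  17.9] 14.2 screw 1.752
top FR 129 [ 468.1 -101.2] 14.1 screw 1.755
top BL 131 [556.9  48.7] 14.3 screw 1.751
top BR 122 [587.4 -70.8] 14.5 screw 1.747
top lever 232 mean [ 491.  -159.4] dir -166.5 joint 1.585 rmax 74.5
scene FL 207 [438.3  15.8] 13.3 screw 1.769
scene FR 197 [ 468.3 -104.3] 13.2 screw 1.77
scene BL 159 [557.9  46.1] 12.9 screw 1.776
scene BR 159 [587.8 -73.8] 13.1 screw 1.772
scene lever 264 mean [ 489.4 -161.8] dir -164.1 joint 1.543 rmax 73.9
```

View pics/scene_end.png

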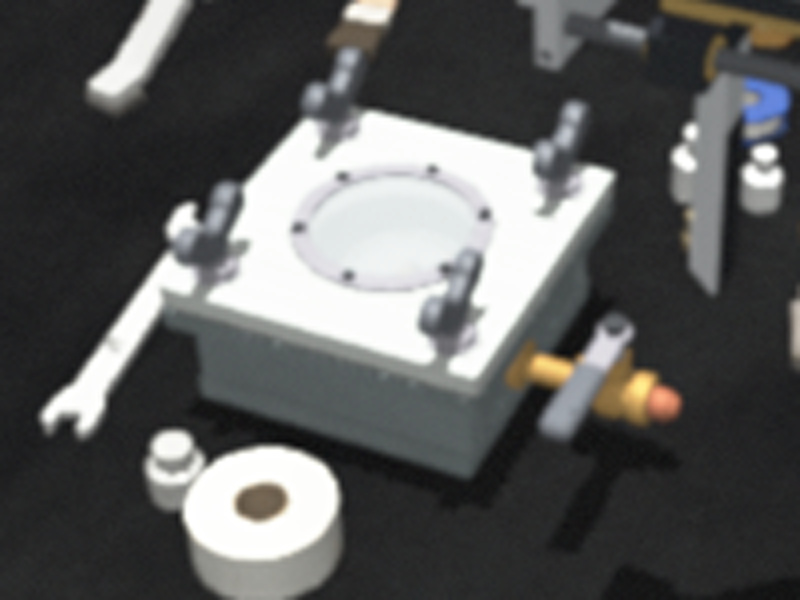

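View pics/top_end.png

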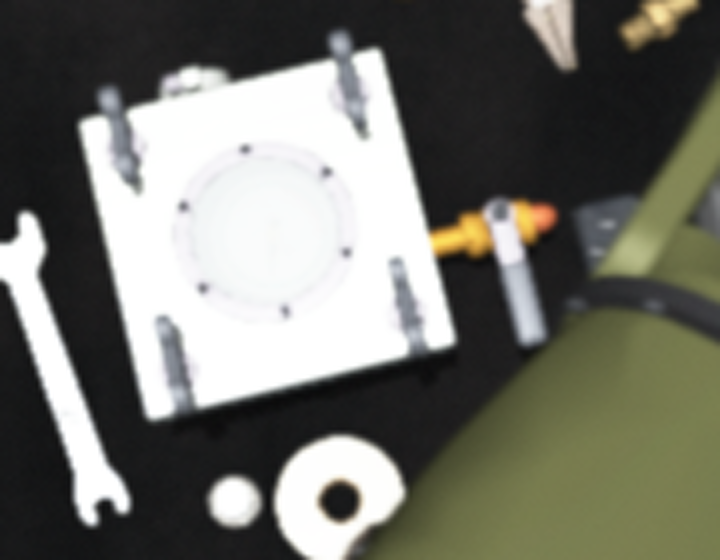

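Both views show all four blades along the chamber's x and the lever square to its pipe, from (615,325) to (560,420) in the scene crop. The bystanders in view look unmoved. I'll settle the arm and hand in.

```bash
python3 -m handwheel '[[[0,-5,0,0,0,0,-0.2],[0,-5,0,0,0,0,-0.2],[0,-5,0,0,0,0,-0.2]]]'; python3 -c "
from h import *
st()
from cell import order
print(order.sign_off())"
```

```text
clock: 26.4
eef_pos: [454.3, -268.6, 217.9]
eef_rot: [-1.576, -0.002, -1.345]
wrist_force: [0.1, -0.1, 0.6]
finger_gap: 37.3
{'clock': 26.4, 'eef_pos': [454.27, -268.63, 217.92], 'wrist_force': [0.11, -0.07, 0.63], 'moment': [0.02, 0.13, 0.02], 'finger_gap': 37.28} [-90.3  -0.1 -77. ]
the job is handed in; nothing more can be done
None
```

The chamber is ready to pump down: all four wing screws are home and the vent valve is shut. I handed the job in at 26.4 s.

- **Screws:** I tightened them in the order front left, back right, front right, back left, in two rounds. After round one they measured 0.85–0.89 rad. In round two I turned each until the torque rose to about 0.8 N·m at its stop. The final camera readings are 1.75–1.78 rad against a stop of 1.75.
- **Vent lever:** It stayed open until all four screws were home, then I swung it clockwise to its stop. Pushing 2.5 mm further moved it only 0.3 mm and raised the force to 18 N. The two cameras disagree slightly on its final angle, 1.585 rad from the top and 1.543 rad from the scene view, either side of the 1.571 stop and within calibration error.
- **Surroundings:** The spanner, label roll and knurled fitting look unmoved in the last pictures. The memo pad was outside those cropped views, so I did not check it, but the gripper never went near it. The arm ended clear of everything with the wrist force near zero.

No check failed.

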